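# Screw the red sample canister's lid down tight

## Robot

A 7-joint arm with a two-finger parallel gripper is mounted at the origin on the work surface. World frame = base frame: x ahead of the robot, y to its left, z up, the work surface at z = 0. Lengths are in mm, angles in degrees, forces in N, time in s.
With the tool pointing down it reaches from about 425 to 950 mm from the base axis. Payload 4.7 kg.
Tool frame: the origin (TCP) lies midway between the tips of the shut fingers; the grasp point (between the pads) lies 19 mm behind it (robot.grip_point_offset is the distance from the TCP to the grasp point, in mm); z points along the fingers, x is the direction in which the jaws open and shut, and the axes are right-handed (so a half turn about z gives the same grasp; the last joint's range is limited). The gripper opens to 85 mm and grips with 20 to 120 N. Pads are 22 mm wide; open, the fingers measure 114 mm over their backs; the gripper's body (76 mm by 85 mm) begins 54 mm behind the grasp point. The pads swing forward as they close: fully open they stand 13 mm farther back than shut.
Start: joints at [73.631, 26.849, -2.785, 87.806, 1.381, 65.374, -4.715], TCP at [171.489, -652.872, 207.435] pointing down, gripper open.
Joint ranges: [-148.3, 148.3], [-19.14, 114.17], [-79.39, 73.82], [5.75, 140.21], [-59.74, 239.74], [12.07, 113.84], [-152.46, 152.46]. Speed limits (degrees/s): [147.25, 147.25, 180, 180, 180, 180, 180].

## Interface

Orientations are given as [roll, pitch, yaw] about the fixed x, y, z axes, in that order (R = Rz(yaw) Ry(pitch) Rx(roll)).
In Python, from cell import robot, viewer gives the robot as it stands.
- The arm moves only by the tool send_rows, never from a script. Its argument "plan" is one flat list of numbers, 5 for each row, row after row: the closure, from -1 (fully open) to 1 (shut), so that 0 is half open, then the shift along the tool's x, y, z in units of 40 mm (1.0 is 40 mm), then the turn about the tool's z in units of 6 degrees (1.0 is 6 degrees). In form: [hand, x, y, z, spin, hand, x, y, z, spin, ...]. A call has 1 to 8 rows; each row shifts and turns the commanded pose from where the row before left it, along the tool's axes as they then stand; what a row does not reach is not made up. A row lasts 1/10 s, in which the tool goes at most 50 mm and 8.59 degrees, less where a joint would pass 70% of its speed; a pose out of reach is approached as far as the arm can. A call is refused whole if a number of a shift passes 1 or a number of a turn 1, either way. A call with a gripper value outside its range is refused whole. The fingers move at their own pace and stop on an object; "squeeze" is the grip in N (left out, the last holds). Time passes only in rows, so rows that do not move let the fingers close. It gives the time, the measured TCP pose, the force and the opening at its end, in the units of the state.
- robot.observe(): the state, without advancing time (a new reading comes with each control period).
- viewer.camera(name): name is "scene" or "top" or "wrist"; returns (picture, depth): 384x512x3 uint8, red, green, blue; 384x512 float32, mm along the optical axis (not along the pixel's ray), 0 where there is no reading.
- viewer.get_calibration(name): a dict with "fov_y" (degrees; the focal length in pixels is half the picture's height over the tangent of half this angle, whatever the lens; pixels are square), "cx", "cy" (the principal point, pixels), "rvec" (rotation vector, rad) and "tvec" (3), from world to camera coordinates, as OpenCV has them. Camera axes: x right, y down, z forward; pixel columns grow to the right and rows downward; lengths in mm; the calibration is good to about 2 mm. A picture is of the moment at which its call begins: read the wrist's pose just before it. get_calibration takes no time and is no camera call; for the wrist camera it gives the pose at the moment of the call.
- robot.hand_in(): hands the job in, once; it reports no verdict.
The state is a dict: "clock": time; "joints": joint angles; "joint_velocities": joint speeds; "effort": joint torques, N m; "ee_pos": TCP position; "tcp_rot": TCP orientation; "contact_force": force on the tool from outside, world axes, zero at the start; "torque": the same for the moment, N m; "finger_gap": finger opening in mm.
Only numpy, scipy, OpenCV 4.12 (cv2) and the standard library are available. Lean on these libraries where they do the work, as an engineer would, in place of code of your own. Each camera call takes 0.05 s, during which the arm holds its last target.

## Task

The red lid on its sample canister has only been started on its thread: turn it clockwise by its bar grip until it stops tight, then let go. Leave the blue lid on the other canister as it is, and do not knock over the spray bottle.

Things in the scene. Friction and masses are not known exactly. Their poses are not given: they have to be found in the camera images.
- red_lid (a joint): Red lid's turn in rad: grows clockwise from above, 0 loosest, 1.4 the hard stop (tight); starts at 0 to 0.35, so 1.05 to 1.4 (60 to 80 degrees) remain, one grasp's turn. It takes about 0.25 N m, sinks 2.5 mm per rad and stays where left. Tight, the bar's black end points at the black tab on the shoulder of the white, red-banded canister, whose dock is bolted to the table.
- red_lid_grip (a point): Grip point on the red lid's axis. The lid is a ribbed disc 104 mm across, 18 mm thick; on it stands a red bar 84 mm long, 16 mm thick, 36 mm high, flat-sided, to pinch from above. The point is in the bar, 24 mm above the disc's top face, 12 mm below the bar's top, about 150 mm above the table. x: along the bar to its black end; y: across it; z: up.
- blue_lid_end (a point): Middle of the black end face of the bar on the blue lid, 42 mm out from that lid's axis, 12 mm below the bar's top; x points outward along the bar. The blue canister is like the red one but for its colour; its lid is loose too and must be left as it is.
- spray_center (a point): loose amber spray bottle with a white and blue trigger head, 72 mm across, 190 mm tall, standing on the table; the point is on its axis 90 mm above its base, z up along it.
Mind the look-alikes: they are no part of the job. Leave any purple look-alike of the part that bears spray_center alone.

How it is judged (in metres and radians):
At the end, for the whole second after the job is handed in: The red lid is tight: within 0.18 rad (10 degrees) of its stop and no longer turning; the blue lid's bar end is within 15 mm of where it began and the spray bottle stands upright (within 17 degrees) (value of joint red_lid above 1.22 rad and velocity of joint red_lid below 0.05 rad/s and distance of blue_lid_end from where it was at the start of the episode below 0.015 m and angle between spray_center's own z axis and vertical below 0.3 rad); the robot touches nothing.
It fails at once if the blue lid is turned (distance of blue_lid_end from where it was at the start of the episode above 0.015 m).
It fails at once if the spray bottle is knocked over (angle between spray_center's own z axis and vertical above 0.5 rad).
It also fails if it takes over 32 s, if anything falls off the work surface, if the arm or the gripper's body presses on something with over 40 N, if the wrist force passes 120 N, or if a joint passes its speed limit or range.

## Working session

There is one attempt and no reset: what is moved stays moved. The work goes in short steps, Python scripts to look and compute and a tool call to move; the robot and the scene stay as the last step left them, time stands still between calls to the robot, and variables do not carry over. Pictures are saved under pics/ and viewed, and the job is handed in when it is done.

Besides the shell and the picture viewer there is one more tool, called as a command line: name --argument value ..., lists and objects as JSON in quotes. send_rows: Moves the arm, as the interface text tells. Its arguments: {"type":"object","properties":{"plan":{"type":"array"},"squeeze":{"type":"number"}},"required":["plan"]}

```bash
mkdir -p pics; ls
python3 - <<'E'
from cell import robot, viewer
import cv2,numpy as np
print(robot.observe())
for n in ["scene","top","wrist"]:
    c=viewer.get_calibration(n);print(n,c)
    p,d=viewer.camera(n);cv2.imwrite(f"pics/{n}0.png",p[:,:,::-1]);np.savez(f"{n}0.npz",p=p,d=d,**{k:np.array(v) for k,v in c.items()})
E
```

```text
pics
{'clock': 0.0, 'joints': array([73.62971089, 26.89803355, -2.78421618, 87.87414683,  1.38103787,
       65.37372989, -4.71461253]), 'joint_velocities': array([ 0.05451521,  0.10231603, -0.01245057, -0.00828665,  0.03399575,
       -0.09899859, -0.05240023]), 'effort': array([-8.54184364e-04, -5.10312152e+01, -4.72309417e-02, -2.37723094e+01,
        1.06054335e-02,  7.44982681e-03, -9.05500144e-06]), 'ee_pos': array([ 171.29876166, -652.25321149,  206.34976417]), 'tcp_rot': array([ 1.79995680e+02,  1.12263864e-01, -7.52828957e+01]), 'contact_force': array([ 0.10296632, -0.91044411, -0.53833413]), 'torque': array([0.00763928, 0.0296985 , 0.02548201]), 'finger_gap': 84.9801561997816}
scene {'fov_y': 47.83820578470698, 'cx': 263.15604233388126, 'cy': 195.74858683261337, 'rvec': array([ 1.65729458,  1.93398582, -0.74019488]), 'tvec': array([  84.46296137, -365.17828847, 1487.78852016])}
top {'fov_y': 43.870499561468066, 'cx': 261.33644237894015, 'cy': 187.67662785743047, 'rvec': array([ 2.14744256, -2.17206677,  0.15622713]), 'tvec': array([  14.15037385,  635.66121008, 1037.42859018])}
wrist {'fov_y': 61.91794273868725, 'cx': 252.90837801109808, 'cy': 194.97163043960097, 'rvec': array([-2.27010778,  1.75002423,  0.2950253 ]), 'tvec': array([-673.55179408,  -43.85439333,  381.50513936])}
```

View pics/scene0.png

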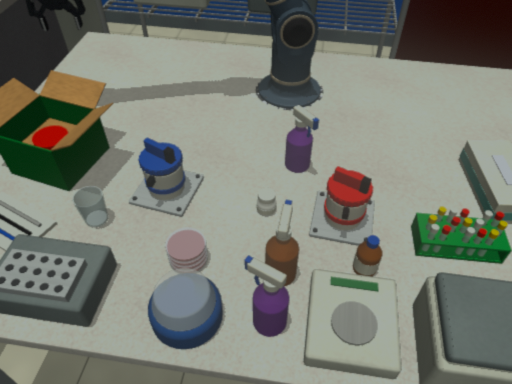

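View pics/top0.png

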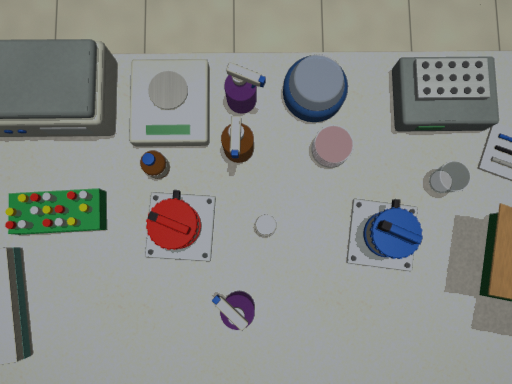

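View pics/wrist0.png

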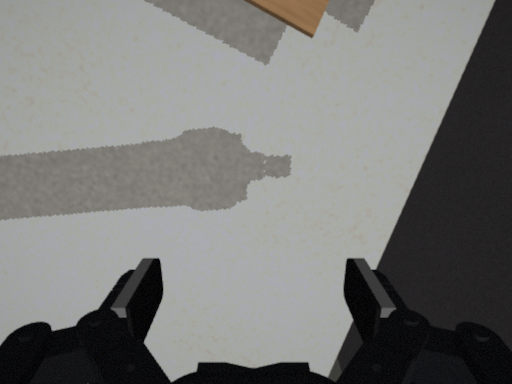

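Top view: red lid at about (173,223), the bar's black end at (153,216), the tab at (177,194). The blue lid is at (397,233), the amber bottle at (238,142) and the purple look-alikes at (240,92) and (237,310).

```bash
cat > h.py <<'E'
import numpy as np,cv2
def load(n):
    z=np.load(n);return z['p'],z['d'],{k:z[k] for k in ('fov_y','cx','cy','rvec','tvec')}
def world(c,u,v,d):
    f=192/np.tan(np.radians(float(c['fov_y'])/2));R=cv2.Rodrigues(c['rvec'])[0]
    P=np.stack([(u-c['cx'])/f*d,(v-c['cy'])/f*d,d],-1);return (P-c['tvec'])@R
def cloud(n):
    p,d,c=load(n);v,u=np.mgrid[:384,:512].astype(float);return p,d,world(c,u,v,d)
E
python3 - <<'E'
from h import *
for n in('top','scene'):
    p,d,W=cloud(n+'0.npz');h=cv2.cvtColor(p,cv2.COLOR_RGB2HSV)
    H,S,V=[h[...,i].astype(int) for i in range(3)]
    ok=d>0;reg=np.zeros(d.shape,bool)
    if n=='top': reg[180:265,140:220]=1
    else: reg[160:240,305:385]=1
    red=ok&reg&((H<8)|(H>172))&(S>150)&(V>60)
    Z=W[...,2]
    print(n,np.histogram(Z[red],bins=range(80,180,6)))
    bar=ok&reg&(Z>150)&(Z<175)
    X=W[bar];m=X[:,:2].mean(0);print('bar',bar.sum(),X.mean(0),np.percentile(X,[2,98],axis=0))
    r=cv2.minAreaRect(X[:,:2].astype(np.float32));print(r)
    disc=red&(Z>115)&(Z<140)
    if n=='top':
        print('disc circ',cv2.minEnclosingCircle(W[disc][:,:2].astype(np.float32)))
    blk=bar&(V<70); print('black end',blk.sum(),W[blk].mean(0))
    tab=ok&reg&(V<60)&(Z<130)&(Z>70); print('tab',tab.sum(),W[tab].mean(0))
    tall=ok&(Z>60)
    k,l,s,ce=cv2.connectedComponentsWithStats(tall.astype(np.uint8))
    for i in range(1,k):
        if s[i,4]>80:
            Q=W[l==i];print(s[i],ce[i].round(),Q[:,:2].min(0).round(),Q[:,:2].max(0).round(),Q[:,2].max().round())
E
```

```text
top (array([   0,    0,    0,    0,    2,    8,   76, 1462,  117,    1,    4,
          5,   21,  242,   18,    0]), array([ 80,  86,  92,  98, 104, 110, 116, 122, 128, 134, 140, 146, 152,
       158, 164, 170, 176]))
bar 352 [553.07090112 194.34590544 161.13740028] [[533.1302707  156.02459467 156.75350889]
 [573.29724492 232.30180272 164.4825111 ]]
((553.3419189453125, 194.94349670410156), (85.39090728759766, 16.162439346313477), 67.15795135498047)
disc circ ((552.902587890625, 194.40711975097656), 53.7470817565918)
black end 65 [564.22171455 222.67477978 161.32972142]
tab 53 [615.15665466 188.7710524  104.82297213]
[    0    39   112    94 10168] [54. 86.] [762. 347.] [953. 591.] 157.0
[ 287   54   59   60 2535] [317.  83.] [ 803. -188.] [929. -54.] 121.0
[ 398   57  101   71 6636] [448.  91.] [ 768. -530.] [ 931. -310.] 103.0
[ 224   62   42   45 1227] [242.  84.] [820.  -2.] [878.  87.] 194.0
[151  71  36  38 454] [169.  90.] [818. 176.] [904. 256.] 66.0
[ 221  116   33   42 1002] [237. 138.] [681.  24.] [770.  94.] 195.0
[ 314  124   40   40 1212] [334. 143.] [ 687. -201.] [ 777
[... 2141 characters left out ...]
614. -447.] [ 685. -376.] 88.0
[259 187  17  14 115] [267. 193.] [528. -15.] [572.  25.] 64.0
[ 245  199   55  125 3388] [275. 271.] [679.   3.] [892.  99.] 194.0
[427 206  20  32 287] [435. 221.] [554. 386.] [628. 427.] 96.0
[440 207  53  35 886] [466. 224.] [549. 412.] [627. 531.] 96.0
[486 211  22  32 311] [497. 227.] [546. 516.] [624. 557.] 95.0
[ 166  227   40   34 1052] [185. 243.] [ 684. -197.] [ 776. -108.] 68.0
[   0  234  112   81 6770] [ 51. 273.] [ 769. -526.] [ 930. -305.] 101.0
[357 235  26  29 547] [370. 250.] [670. 226.] [719. 281.] 114.0
[ 151  268   66   66 3230] [183. 300.] [ 816. -177.] [938. -52.] 119.0
[ 419  272   93  112 9445] [467. 329.] [767. 351.] [957. 500.] 155.0
```

send_rows --plan '[-1, 0, 0, -1, -1, -1, 0, 0, -1, -1, -1, 0, 0, -1, -1, -1, 0, 0, 0, -1, -1, 0, 0, 0, -1, -1, 0, 0, 0, -1, -1, 0, 0, 0, -1, -1, 0, 0, 0, -1]'

```text
clock: 0.95
ee_pos: [171.3, -652.7, 326.9]
tcp_rot: [-180.0, 0.0, -27.0]
contact_force: [-0.5, 0.4, 0.5]
finger_gap: 85.1
```

send_rows --plan '[-1, 0, 0, 0, -0.73, -1, 0.4, -0.9, 0, 0, -1, 0.4, -0.9, 0, 0, -1, 0.4, -0.9, 0, 0, -1, 0.2, -0.9, 0, 0, -1, 0.2, -0.9, 0, 0, -1, 0, -1, 0, 0, -1, 0, -1, 0, 0]'

```text
clock: 1.75
ee_pos: [332.2, -436.6, 327.0]
tcp_rot: [-180.0, 0.0, -22.9]
contact_force: [1.1, -1.0, 0.3]
finger_gap: 85.5
```

send_rows --plan '[-1, 0, -1, 0, 0, -1, 0, -1, 0, 0, -1, 0, -1, 0, 0, -1, 0, -1, 0, 0, -1, 0, -1, 0, 0, -1, 0, -1, 0, 0, -1, -0.2, -1, 0, 0, -1, -0.2, -1, 0, 0]'

```text
clock: 2.55
ee_pos: [441.5, -135.6, 327.2]
tcp_rot: [180.0, 0.0, -22.9]
contact_force: [0.5, -0.1, -0.5]
finger_gap: 86.4
```

send_rows --plan '[-1, -0.1, -1, 0, 0, -1, -0.1, -1, 0, 0, -1, -0.1, -1, 0, 0, -1, -0.1, -1, 0, 0, -1, -0.1, -1, 0, 0, -1, -0.1, -1, 0, 0, -1, 0, -1, 0, 0, -1, 0, -0.5, 0, 0]'

```text
clock: 3.35
ee_pos: [536.0, 152.1, 327.2]
tcp_rot: [-179.9, 0.1, -22.7]
contact_force: [0.0, -0.5, 0.1]
finger_gap: 85.0
```

send_rows --plan '[-1, 0, 0, 0, 0, -1, 0, 0, 0, 0]'

```text
clock: 3.55
ee_pos: [535.8, 147.9, 326.9]
tcp_rot: [179.9, 0.0, -22.9]
contact_force: [-0.1, -0.5, -0.3]
finger_gap: 85.4
```

```bash
cat > look.py <<'E'
import sys
from cell import robot, viewer
from h import *
t=sys.argv[1]
for n in sys.argv[2:]:
    if n=='wrist': o=robot.observe();print(o['ee_pos'],o['tcp_rot'],o['joints'].round(1))
    c=viewer.get_calibration(n);p,d=viewer.camera(n);cv2.imwrite(f"pics/{n}{t}.png",p[:,:,::-1]);np.savez(f"{n}{t}.npz",p=p,d=d,**{k:np.array(v) for k,v in c.items()})
E
python3 look.py 1 wrist
```

```text
[535.81048617 147.92098907 326.91121684] [ 1.79930873e+02  3.93641445e-02 -2.28884116e+01] [ 17.3  16.2 -46.5  92.6  12.   76.5 -53.8]
```

View pics/wrist1.png

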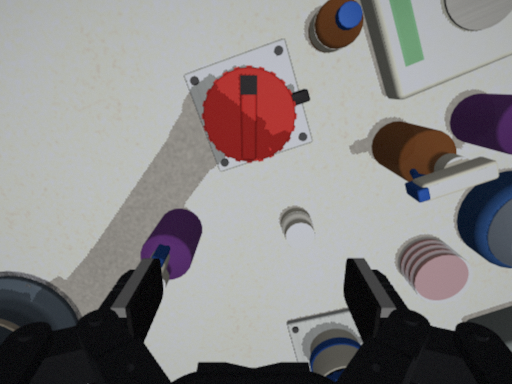

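The wrist view shows the red lid at (250,113). Its bar stands vertical in the picture with the black end at (249,85), so the jaws are aligned. The tab is at (302,97).

Run:
```python
from h import *
p,d,W=cloud('wrist1.npz');Z=W[...,2];reg=np.zeros(d.shape,bool);reg[60:175,190:315]=1
V=p.max(-1);red=(p[...,0]>100)&(p[...,1]<60)&(p[...,2]<60)
bar=reg&(d>0)&(Z>152)&(Z<180)
X=W[bar];print(bar.sum(),X[:,2].mean(),cv2.minAreaRect(X[:,:2].astype(np.float32)))
disc=reg&red&(Z>115)&(Z<140);print(np.median(Z[disc]),cv2.minEnclosingCircle(W[disc][:,:2].astype(np.float32)))
tab=reg&(V<60)&(Z<130)&(Z>70);print(tab.sum(),W[tab].mean(0))
blk=bar&(V<70);print(W[blk].mean(0))
```

```text
1312 161.24024060988347 ((549.6029052734375, 197.71371459960938), (82.64551544189453, 16.00751495361328), 66.42101287841797)
125.35459399482758 ((549.7986450195312, 196.5831756591797), 52.86302185058594)
167 [612.79059151 192.40604429 105.12568022]
[562.66424563 227.46735921 161.65625007]
```

send_rows --plan '[-1, -0.14, -0.64, 0, 0, -1, 0, -0.63, 0, 0, -1, 0, 0, 1, 0, -1, 0, 0, 1, 0, -1, 0, 0, 1, 0, -1, 0, 0, 0, 0, -1, 0, 0, 0, 0]'

```text
clock: 4.3
ee_pos: [551.2, 196.0, 208.1]
tcp_rot: [180.0, -0.0, -23.0]
contact_force: [-0.8, 0.1, 0.6]
finger_gap: 85.1
```

```bash
python3 look.py 2 wrist top scene
```

```text
[551.16995836 196.04609984 208.14996654] [ 1.79975906e+02 -2.09750360e-02 -2.30234267e+01] [  9.9  24.6 -44.9  98.6  19.   64.8 -63.6]
```

View pics/wrist2.png

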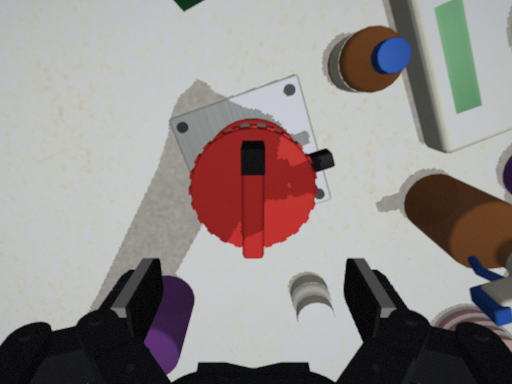

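View pics/scene2.png

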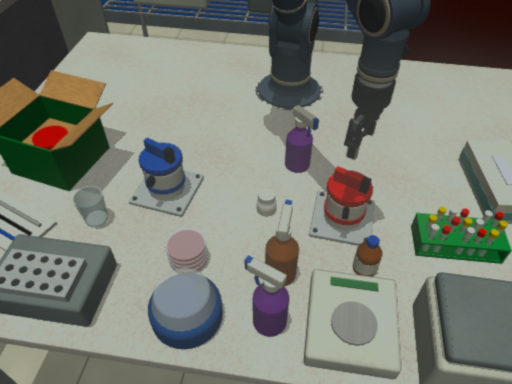

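The wrist view shows the bar centred between the jaws at column 253, rows 140–258. The scene view shows the gripper above the red lid, with everything else undisturbed.

Run:
```python
from h import *
p,d,W=cloud('wrist2.npz');Z=W[...,2];reg=np.zeros(d.shape,bool);reg[110:265,185:335]=1
V=p.max(-1);red=(p[...,0]>100)&(p[...,1]<60)&(p[...,2]<60)
bar=reg&(d>0)&(Z>152)&(Z<180)
X=W[bar];print(bar.sum(),X[:,2].mean(),cv2.minAreaRect(X[:,:2].astype(np.float32)))
disc=reg&red&(Z>115)&(Z<140);print(np.median(Z[disc]),cv2.minEnclosingCircle(W[disc][:,:2].astype(np.float32)))
tab=reg&(V<60)&(Z<130)&(Z>70);print(tab.sum(),W[tab].mean(0))
```

```text
2501 161.1994699803494 ((549.7542114257812, 197.82701110839844), (84.10403442382812, 16.485097885131836), 66.62468719482422)
125.37386499161056 ((550.1677856445312, 197.15553283691406), 53.61576843261719)
390 [611.76580328 195.12650845 104.4656075 ]
```

send_rows --plan '[-1, -0.04, -0.02, 0.8, 0, -1, 0, 0, 0.7, 0, -1, 0, 0, 0.38, 0, -1, 0, 0, 0, 0, -1, 0, 0, 0, 0]' --squeeze 60

```text
clock: 4.95
ee_pos: [550.5, 199.3, 133.7]
tcp_rot: [-179.9, -0.1, -22.9]
contact_force: [0.9, 0.1, -0.7]
finger_gap: 85.1
```

send_rows --plan '[1, 0, 0, 0, 0, 1, 0, 0, 0, 0, 1, 0, 0, 0, 0, 1, 0, 0, 0, 0, 1, 0, 0, 0, 0, 1, 0, 0, 0, 0, 1, 0, 0, 0, 0, 1, 0, 0, 0, 0]' --squeeze 60

```text
clock: 5.75
ee_pos: [551.5, 198.1, 132.9]
tcp_rot: [-179.9, -0.2, -23.0]
contact_force: [5.1, -2.4, 3.8]
finger_gap: 13.1
```

send_rows --plan '[1, 0, 0, 0.005, 0.5, 1, 0, 0, 0.005, 0.5, 1, 0, 0, 0.005, 0.5, 1, 0, 0, 0.005, 0.5, 1, 0, 0, 0, 0]'

```text
clock: 6.25
ee_pos: [551.7, 197.9, 132.4]
tcp_rot: [-179.9, -0.2, -35.0]
contact_force: [4.6, -3.3, 3.5]
finger_gap: 13.4
```

```bash
python3 look.py 3 wrist; python3 -c "
from cell import robot;o=robot.observe();print(o['torque'],o['contact_force'],o['finger_gap'])"
```

```text
[551.74748561 197.93336342 132.3939062 ] [-179.89409297   -0.22365426  -34.98177835] [  5.7  28.2 -39.7 103.3  21.5  56.1 -77.8]
[-0.66302577 -1.10970919  0.1035417 ] [ 4.89280687 -2.18122523  4.00333286] 13.198801150229595
```

View pics/wrist3.png

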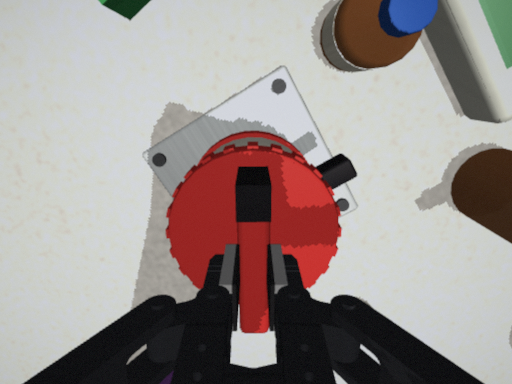

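The pads hold the bar (columns 237–272), and the bar turned with the tool: it is still vertical while the dock has rotated in view. I'll keep turning.

send_rows --plan '[1, 0, 0, 0.006, 0.75, 1, 0, 0, 0.006, 0.75, 1, 0, 0, 0.006, 0.75, 1, 0, 0, 0.006, 0.75, 1, 0, 0, 0.006, 0.75, 1, 0, 0, 0.006, 0.75, 1, 0, 0, 0.006, 0.75, 1, 0, 0, 0, 0]'

```text
clock: 7.1
ee_pos: [552.3, 197.4, 131.0]
tcp_rot: [-179.7, -0.2, -66.5]
contact_force: [5.3, -4.4, 5.5]
finger_gap: 13.5
```

send_rows --plan '[1, 0, 0, 0.006, 0.75, 1, 0, 0, 0.006, 0.75, 1, 0, 0, 0.006, 0.75, 1, 0, 0, 0.006, 0.75, 1, 0, 0, 0, 0]'

```text
clock: 7.6
ee_pos: [552.4, 197.0, 130.2]
tcp_rot: [-179.7, -0.1, -84.6]
contact_force: [5.4, -5.4, 5.5]
finger_gap: 13.2
```

```bash
python3 look.py 4 wrist; python3 -c "
from cell import robot;o=robot.observe();print(o['torque'],o['contact_force'],o['finger_gap'])"
```

```text
[552.44698856 196.97756657 130.20107079] [-1.79695953e+02 -1.30906477e-01 -8.45507787e+01] [  -2.5   25.7  -28.1  103.8   14.9   53.9 -121.6]
[-1.07755303 -1.15443378  0.05832582] [ 5.51065611 -5.31559358  6.23235605] 13.715944488771616
```

View pics/wrist4.png

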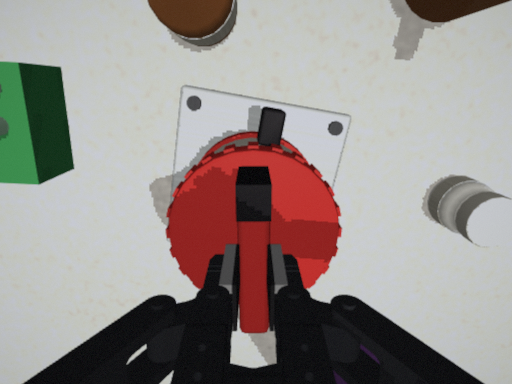

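The bar's black end at (254,193) still lies about 9° short of the tab at (271,127).

send_rows --plan '[1, 0, 0, 0.006, 0.5, 1, 0, 0, 0.006, 0.5, 1, 0, 0, 0.006, 0.5, 1, 0, 0, 0, 0.25, 1, 0, 0, 0, 0]'

```text
clock: 8.15
ee_pos: [552.5, 196.7, 129.7]
tcp_rot: [-179.7, -0.1, -95.0]
contact_force: [5.3, -5.8, 7.6]
finger_gap: 13.1
```

```bash
python3 look.py 5 wrist; python3 -c "
from cell import robot;o=robot.observe();print(o['torque'],o['contact_force'],o['finger_gap'])"
```

```text
[552.49168985 196.7256675  129.71103159] [-1.79674065e+02 -9.03309204e-02 -9.50004044e+01] [  -4.3   25.3  -25.7  104.    13.6   53.5 -130.9]
[-1.17093345 -1.08740086  0.08937863] [ 4.39207701 -5.44065586  6.74317123] 13.525317470674338
```

View pics/wrist5.png

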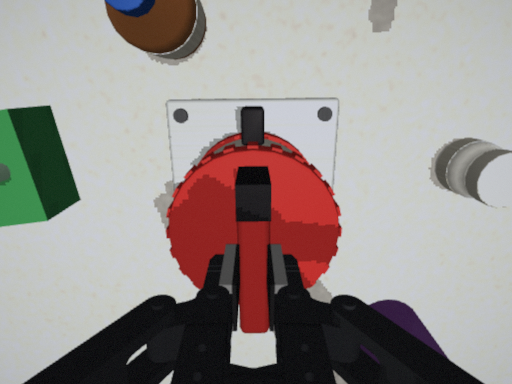

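The tab at (252,125) and the black end at (254,190) are lined up. I'll turn a little further to feel for the stop.

send_rows --plan '[1, 0, 0, 0, 0.25, 1, 0, 0, 0, 0.25, 1, 0, 0, 0, 0]'

```text
clock: 8.5
ee_pos: [552.5, 196.7, 129.7]
tcp_rot: [-179.6, -0.1, -97.8]
contact_force: [4.8, -6.6, 7.3]
finger_gap: 13.4
```

```bash
python3 look.py 6 wrist; python3 -c "
from cell import robot;o=robot.observe();print(o['torque'],o['contact_force'],o['finger_gap'],o['tcp_rot'])"
```

```text
[552.50771755 196.6742081  129.71591072] [-1.79636525e+02 -1.14032585e-01 -9.78158270e+01] [  -4.8   25.2  -25.   104.    13.3   53.4 -133.5]
[-1.32590036 -1.0942823   0.85809911] [ 4.79533763 -6.40065271  6.71791854] 13.280125643469278 [-1.79639084e+02 -1.13937302e-01 -9.77943889e+01]
```

View pics/wrist6.png

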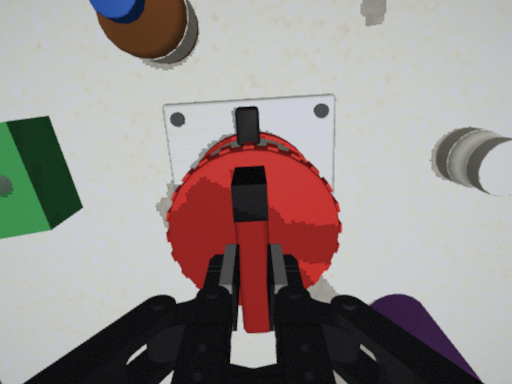

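The moment about z jumped from 0.09 to 0.86 N m, and the bar now slips slightly in the pads (top at column 249, foot at 257). That is the hard stop. I'll ease off, release and rise.

send_rows --plan '[1, 0, 0, 0, -0.4, -1, 0, 0, 0, 0, -1, 0, 0, 0, 0, -1, 0, 0, 0, 0, -1, 0, 0, 0, 0, -1, 0, 0, 0, 0, -1, 0, 0, 0, 0, -1, 0, 0, 0, 0]'

```text
clock: 9.35
ee_pos: [549.5, 198.8, 128.0]
tcp_rot: [180.0, -0.0, -95.5]
contact_force: [0.1, -0.4, -0.3]
finger_gap: 85.3
```

send_rows --plan '[-1, 0, 0, -0.3, 0, -1, 0, 0, -0.7, 0, -1, 0, 0, -1, 0, -1, 0, 0, -1, 0, -1, 0, 0, -0.5, 0, -1, 0, 0, 0, 0, -1, 0, 0, 0, 0]'

```text
clock: 10.05
ee_pos: [549.4, 198.7, 268.5]
tcp_rot: [-180.0, 0.0, -95.5]
contact_force: [-0.8, -1.3, -1.4]
finger_gap: 85.2
```

```bash
python3 look.py 7 wrist scene top;python3 - <<'E'
from h import *
p,d,W=cloud('wrist7.npz');Z=W[...,2];V=p.max(-1);red=(p[...,0]>100)&(p[...,1]<60)&(p[...,2]<60)
reg=np.zeros(d.shape,bool);reg[40:280,150:350]=1
bar=reg&(d>0)&(Z>150)&(Z<180);X=W[bar];r=cv2.minAreaRect(X[:,:2].astype(np.float32));print(X[:,2].mean(),r)
blk=bar&(V<70);tab=reg&(V<60)&(Z<130)&(Z>70)
c=np.array(r[0])
for q in(blk,tab):
    v=W[q].mean(0)[:2]-c;print(W[q].mean(0),np.degrees(np.arctan2(v[1],v[0])))
for t in('top0','top7'):
    p,d,W=cloud(t+'.npz');Z=W[...,2];reg=np.zeros(d.shape,bool);reg[190:275,350:430]=1
    b=reg&(d>0)&(Z>152)&(Z<180);print(t,cv2.minAreaRect(W[b][:,:2].astype(np.float32)))
E
```

```text
[549.42669802 198.66661405 268.52164752] [-1.79954761e+02  3.28078580e-03 -9.55083665e+01] [  -2.5   17.9  -27.5   94.9    8.7   69.3 -127.5]
158.1578408350132 ((550.8059692382812, 197.2672882080078), (15.946966171264648, 84.02165985107422), 84.96554565429688)
[584.03241291 193.93031427 158.37678325] -5.7350573918469
[612.80456769 195.12676462 103.26034796] -1.9773716719556924
top0 ((528.7724609375, -270.55316162109375), (85.40576171875, 16.56676483154297), 65.87565612792969)
top7 ((528.7091674804688, -270.2625427246094), (84.93427276611328, 16.44135856628418), 65.77017211914062)
```

View pics/wrist7.png

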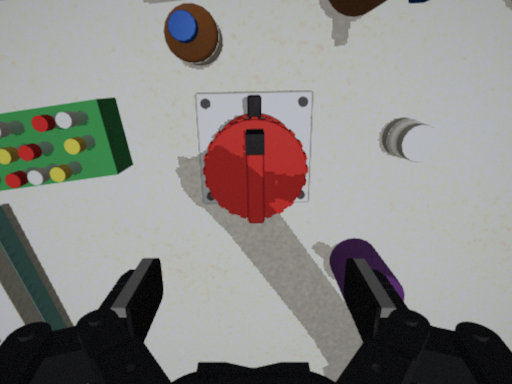

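View pics/scene7.png

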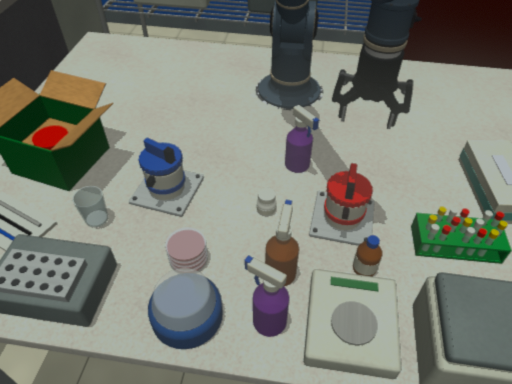

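The bar turned from 66.6° to -5.0° (71.6°, about 1.25 rad) and sank 3.0 mm. It points at the tab, whose edge-biased centroid reads -2 to -5°. The blue lid hasn't moved, the spray bottle is upright and the gripper is clear, so I'm handing in.

```bash
python3 -c "
from cell import robot;print(robot.hand_in())"
```

```text
the job is handed in; nothing more can be done
None
```

I turned the red lid clockwise by its bar to the hard stop, released it, raised the gripper clear and handed the job in at about 10 s. The hand-in reports no verdict.

**Red lid:** The last wrist picture shows the bar turned about 71.6° (1.25 rad) and about 3 mm lower, as the thread predicts. At the end of the turn, the moment about the lid's axis jumped from 0.09 to 0.86 N m and the bar began to slip in the pads, which shows it is on its stop. The bar points at the tab to within about 4°; the tab's own bearing is only good to about that.

**Everything else:** The blue lid's bar is unchanged in the top view, within 0.3 mm and 0.1°. I judged the amber spray bottle by eye only: in the last scene picture it stands upright where it was. The gripper was clear, with no contact force beyond noise.

**Disagreement:** The three cameras put the red lid's position up to about 5 mm apart. I used the wrist camera, and the grasp held without trouble.

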